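Take the cap key off its keeper hook and stand it in the holder

ROBOT

A 7-joint arm with a two-finger parallel gripper is mounted at the origin on the work surface. World frame = base frame: x ahead of the robot, y to its left, z up, the work surface at z = 0. Lengths are in mm, angles in rad, forces in N, time in s.
With the tool pointing down it reaches from about 425 to 875 mm from the base axis. Payload 8.4 kg.
Tool frame: the origin (TCP) lies midway between the tips of the shut fingers; the grasp point (between the pads) lies 19 mm behind it; z points along the fingers, y is the line along which they close (so a half turn about z gives the same grasp; the last joint's range is limited). The gripper opens to 85 mm and grips with 20 to 120 N. Pads are 22 mm wide; open, the fingers measure 114 mm over their backs; the gripper's body (76 mm by 85 mm) begins 54 mm behind the grasp point. The pads swing forward as they close: fully open they stand 13 mm farther back than shut.
Start: joints at [-1.229, 0.333, 0.04, 1.465, -0.013, 1.343, -0.059], TCP at [277.328, 587.838, 231.308] pointing down, gripper open.
Joint ranges: [-2.58, 2.58], [-0.38, 2.09], [-1.3, 1.39], [0.25, 2.4], [-1.5, 4.64], [0.08, 2.09], [-2.65, 2.65]. Speed limits (rad/s): [2.22, 2.22, 2.79, 2.79, 3.14, 3.14, 3.14].

INTERFACE

Orientations are given as a rotation vector (axis times angle).
In Python, from bench import monitor, eyes, finish_job gives the robot as it stands.
- The arm moves only by the tool arm_command, never from a script. Its argument "plan" is a list that holds one entry, the list of rows, each a list of 7 numbers: the shift along the tool's x, y, z in cm, then the turn, a rotation vector about the tool's x, y, z in degrees, then the closure, from 0 (fully open) to 1 (shut). A call has 1 to 10 rows; each row shifts and turns the commanded pose from where the row before left it, along the tool's axes as they then stand; what a row does not reach is not made up. A row lasts 1/8 s, in which the tool goes at most 62.5 mm and 10.7 degrees, less where a joint would pass 70% of its speed; a pose out of reach is approached as far as the arm can. A call with a gripper value outside its range is refused whole. The fingers move at their own pace and stop on an object; "grip_force" is the grip in N (left out, the last holds). Time passes only in rows, so rows that do not move let the fingers close. It gives the time, the measured TCP pose, the force, the opening and the grip force at its end, in the units of the state.
- monitor.observe(): the state, without advancing time (a new reading comes with each control period).
- eyes.capture(name): name is "side" or "top"; returns the picture (480x640x3 uint8, red, green, blue); there is no depth.
- eyes.camera_info(name): a dict with "fx", "fy", "cx", "cy" (pixels), "D" ([k1, k2, p1, p2, k3] as OpenCV has them; the pictures are not rectified), "world_to_cam" (4x4, takes a point from world to camera coordinates). Camera axes: x right, y down, z forward; pixel columns grow to the right and rows downward; lengths in mm; the calibration is good to about 2 mm. A picture is of the moment at which its call begins. camera_info takes no time and is no camera call.
- finish_job(): hands the job in; it is judged then, once.
The state is a dict: "time_s": time; "joint_positions": joint angles; "dq": joint speeds; "effort": joint torques, N m; "position": TCP position; "tcp_rot": TCP orientation; "ft_force": force on the tool from outside, world axes, zero at the start; "torque": the same for the moment, N m; "grip_width": finger opening in mm; "grip_force": force on a finger pad.
Only numpy, scipy, OpenCV 4.12 (cv2) and the standard library are available. Lean on these libraries where they do the work, as an engineer would, in place of code of your own. Each camera call takes 0.05 s, during which the arm holds its last target. There are 200 camera calls.

TASK

The T-handled steel cap key hangs by its T-bar on the two-pronged bench hook, locked in by the hook's sprung keeper. Press the keeper open by gently pushing the key back against it, lift the key up off the hook while the keeper is held back, without forcing or wrenching the hook, and then lower the key gently, not dropping it, shaft down, fully home in the well of the grey holder block and let go of it. Leave the other things on the bench alone.

Things in the scene. Friction and masses are not known exactly. Their poses are not given: they have to be found in the camera images.
- stand: Fixed two-pronged bench hook. Origin on the bench under the hook; +x runs from its open front back to the post, y along the T-bar, z up. Base 170 x 90 x 12 mm, post at x 90 to 114. The hook head (prongs, noses, keeper) is clamped on the post up to 15 mm further to -x or +x than nominal, differently each time and not measured: the push must be felt. Highest point 181 mm.
- stand_bed (a point): Nominal middle of the hook's beds, 161 mm up; axes as the stand. Two level prongs at y = +25 and -25 mm, 10 mm wide, carry the T-bar. Each ends at the front in an upturned tip, inner face 20 mm in front (-x) of this point; behind x = 66 mm they join. The key's shaft hangs between them.
- stand_nose (a point): Nominal back end of the noses, on their underside, 172 mm up; axes as the stand. From each tip a 6 mm thick nose turns back over the bed and ends here, 3 mm above the lying T-bar. The bar can come up only behind the noses, where the keeper stands.
- stand_keeper (a point): Nominal front face of the shut keeper at T-bar height: two sprung steel blades at y = +34.5 and -34.5, hinged 40 mm below, tops 16 mm above this point. They block the way up behind the noses. Pushed to +x by the T-bar they yield: 3 N to start, 9.4 N at 8 mm (just wide enough for the bar), 11 N at 10 mm (hard stop; never force it). They spring shut again.
- key: Loose steel T-handled cap key, about 0.25 kg. Origin: middle of the T-bar's axis; z up along the key. T-bar: 8 mm round, 96 mm long, along y. Shaft below: 20 mm round, to z = -100 mm (last 5 mm 18 mm round). Neck above: 16 mm round. At the start the bar lies on the hook's beds, axes as the stand, origin at the stand's x = 0, 165 mm up, with 1 to 31 mm of free play before the keeper.
- key_grip (a point): Centre of the key's grey plastic grip block, 42 mm above the T-bar: 22 mm (x) x 26 mm (y) x 36 mm high. Grip it here.
- key_tip (a point): Centre of the lower end of the key's shaft; axes as the key.
- holder: Fixed grey plastic holder block 80 x 80 x 65 mm, z up. Origin: centre of its underside, on the bench. It has one round well, 28 mm in diameter and 50 mm deep (floor at z = 15 mm), in the middle of its top, with a 3 mm chamfer.
- holder_hole0 (a point): Centre of the mouth of the well, on the top face of the holder, 65 mm above the bench.
- rack_big: Bystander: blue tube rack with yellow-capped tubes, 93 x 127 x 60 mm. Origin: centre of its underside.
- rack_small: Bystander: blue tube rack with yellow-capped tubes, 76 x 110 x 60 mm. Origin: centre of its underside.
- beaker: Bystander: glass beaker, 68 mm across, 85 mm high. Origin: centre of its underside.
- reagent: Bystander: amber bottle, 60 mm across, 130 mm high. Origin: centre of its underside.
- jar: Bystander: white jar, 68 mm across, 80 mm high. Origin: centre of its underside.
- tipbox: Bystander: tip box with white lid, 72 x 92 x 55 mm. Origin: centre of its underside.
- scoop: Bystander: small steel scoop lying flat, 150 mm long, 14 mm high. Origin: on its underside, near the middle.
Not all that is in view belongs to the job. Of the things that look like the key, the smallest one is meant. Of the things that look like the stand, take the one that is farthest to the robot's right at the start.

How it is judged (in metres and radians):
On the way, in this order (a step that is already met when the one before it is completed fails the run):
1. the key is pushed back on the hook against the keeper with more than 5 N, still below the noses' tops (contact force between key and stand above 5 N and x of key in the frame of stand above 0.007 m and z of key in the frame of stand below 0.175 m), for 0.1 s.
2. the key is lifted off the hook, its T-bar more than 35 mm above the beds, still upright (z of key in the frame of stand above 0.2 m and angle between key's own z axis and vertical below 0.5 rad), for 0.1 s.
At the end, for the whole second after the job is handed in: The key stands at rest, released, shaft down in the holder's well: tip within 12 mm of the well's axis and within 6 mm of its floor, leaning less than 0.25 rad (horizontal distance between key_tip and holder_hole0 below 0.012 m and z of key_tip in the frame of holder below 0.021 m and angle between key's own z axis and vertical below 0.25 rad and linear speed of key below 0.03 m/s and contact force between key and the fingers below 0.1 N); the robot touches nothing.
It fails at once if the hook is forced: more than 20 N between key and hook stand (contact force between key and stand above 20 N).
It fails at once if the hook stand is struck: more than 24 N between robot and hook stand (contact force between any of the fingers, the arm and stand above 24 N).
It fails at once if the key is jammed into the holder with more than 35 N (contact force between key and holder above 35 N).
It fails at once if the key is dropped into the well: faster than 0.6 m/s within 30 mm of its axis (linear speed of key above 0.6 m/s and horizontal distance between key_tip and holder_hole0 below 0.03 m and z of key_tip in the frame of holder below 0.09 m).
It fails at once if a bystander is moved more than 30 mm (distance of any of rack_big, rack_small, beaker, reagent, jar, tipbox, scoop from where it was at the start of the episode above 0.03 m).
It also fails if it takes over 70 s, if anything falls off the work surface, if the arm or the gripper's body presses on something with over 40 N, if the wrist force passes 120 N, or if a joint passes its speed limit or range.

## Working session

There is one attempt and no reset: what is moved stays moved. The work goes in short steps, Python scripts to look and compute and a tool call to move; the robot and the scene stay as the last step left them, time stands still between calls to the robot, and variables do not carry over. Pictures are saved under pics/ and viewed, at most 13 in all, crops included, and the job is handed in when it is done.

Besides the shell and the picture viewer there is one more tool, called by a JSON object that holds its "op" and its "data", one argument or row to a line. arm_command: Moves the arm, as the interface text tells. Its arguments: {"type":"object","properties":{"plan":{"type":"array"},"grip_force":{"type":"number"}},"required":["plan"]}

```bash
mkdir -p pics
python3 - <<'E'
from bench import monitor, eyes
import cv2
s=monitor.observe(); print({k:(s[k] if not hasattr(s[k],'tolist') else s[k].tolist()) for k in s})
for n in("side","top"):
    cv2.imwrite(f"pics/{n}0.png",eyes.capture(n)[:,:,::-1]); print(eyes.camera_info(n))
E
```

```text
{'time_s': 0.0, 'joint_positions': [-1.229210196910244, 0.3339272203127342, 0.03985599271537776, 1.4662784720443467, -0.013418443472914562, 1.343300111581237, -0.05848122563487683], 'dq': [-0.00036846142054033633, -0.0002481980678145545, -0.0008430591494382982, -0.00047728418089951945, 5.593758682647716e-05, 0.00063449684023012, -0.001334121552635442], 'effort': [-0.0007516033474530559, -65.85579872131348, 1.3650304824113846, -40.55674910545349, 0.016778649296611547, 0.012696809135377407, 1.743881284710369e-05], 'position': [277.13661791559616, 587.4488773579884, 230.4069432263151], 'tcp_rot': [-0.6867120448206623, -3.065339799704158, 0.0025515965085305473], 'ft_force': [-0.23949001435872574, 0.34902234461259046, 0.7785941054747024], 'torque': [0.012908541349026892, -0.016948414335808366, 0.0006042812238487309], 'grip_force': 0.0, 'grip_width': 85.5359768197292}
{'fx': 541.5193628385523, 'fy': 541.5193628385523, 'cx': 321.36706780500356, 'cy': 240.99925429069594, 'D': array([-0.15977333,  0.        ,  0.        ,  0.        ,  0.        ]), 'world_to_cam': array([[ 8.66320184e-01, -4
[... 154 characters left out ...]
75284117e-01,  6.67833722e-01, -6.42775195e-01,
         1.04431607e+03],
       [ 0.00000000e+00,  0.00000000e+00,  0.00000000e+00,
         1.00000000e+00]])}
{'fx': 579.1092610738477, 'fy': 579.1092610738477, 'cx': 315.14234015103966, 'cy': 228.17667917684247, 'D': array([-0.04821046,  0.        ,  0.        ,  0.        ,  0.        ]), 'world_to_cam': array([[ 2.44065215e-02, -9.99702023e-01, -4.31207087e-04,
        -2.73014917e+01],
       [-9.93668771e-01, -2.42119054e-02, -1.09709422e-01,
         5.48687458e+02],
       [ 1.09666291e-01,  3.10610240e-03, -9.93963609e-01,
         1.62365472e+03],
       [ 0.00000000e+00,  0.00000000e+00,  0.00000000e+00,
         1.00000000e+00]])}
```

View pics/side0.png

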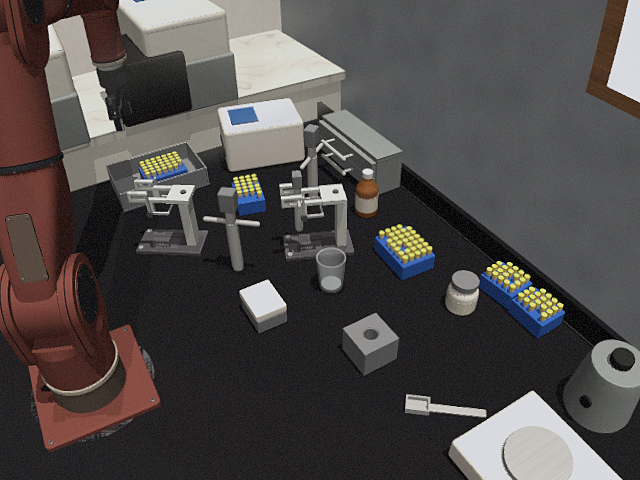

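View pics/top0.png

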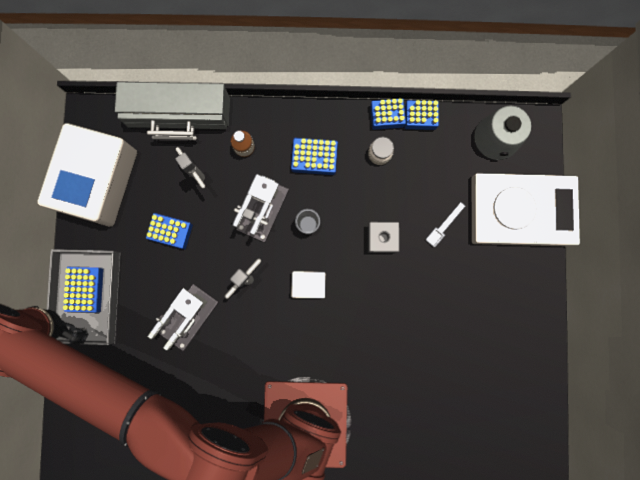

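The stand at top px (260,208) / side px (315,220) is the farther right, with a small key hanging in it. The other keys and the second stand are decoys. The holder is at top (384,237) / side (371,343). Next I'll enlarge both views.

Run:
```python
import cv2
a=cv2.imread("pics/side0.png")[160:265,270:370]; b=cv2.imread("pics/top0.png")[165:250,220:300]
cv2.imwrite("pics/sc.png",cv2.resize(a,None,fx=5.7,fy=5.7,interpolation=2)); cv2.imwrite("pics/tc.png",cv2.resize(b,None,fx=7,fy=7,interpolation=2))
```

```text
(no output)
```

View pics/sc.png

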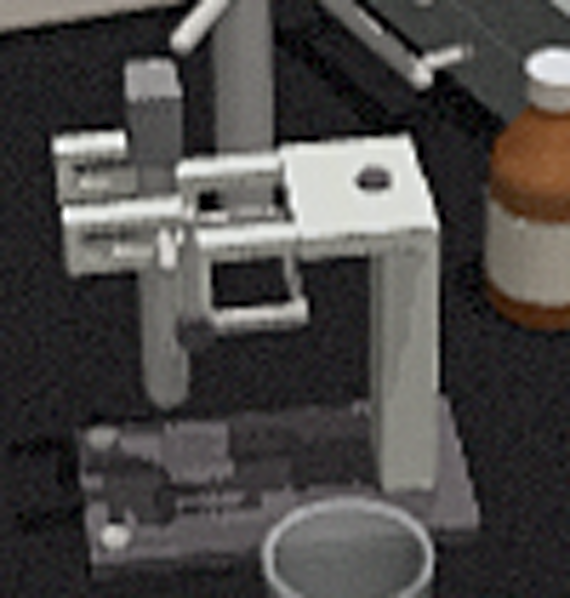

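View pics/tc.png

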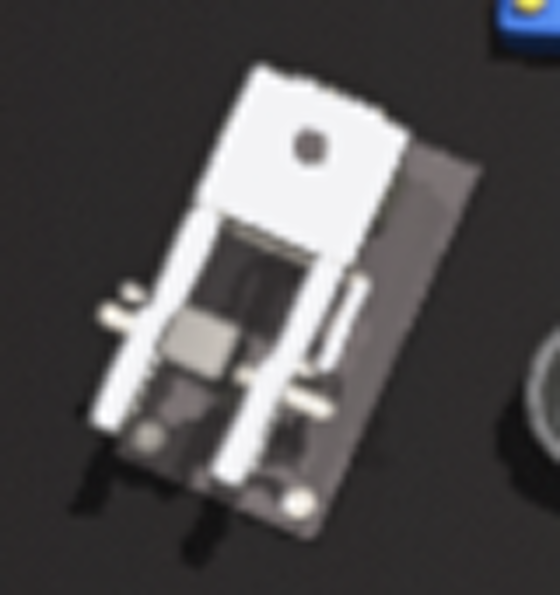

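The crops show the grip top face centre at side crop (152,79) / top crop (201,341), and the bar's -y end at side (169,250) / top (330,408). I'll triangulate these.

```bash
cat > h.py <<'E'
import numpy as np, cv2
from bench import monitor, eyes
C={n:eyes.camera_info(n) for n in("side","top")}
def ray(n,p):
    c=C[n];K=np.array([[c['fx'],0,c['cx']],[0,c['fy'],c['cy']],[0,0,1]])
    u=cv2.undistortPoints(np.array([[p]],float),K,c['D'])[0,0]
    T=c['world_to_cam'];R=T[:3,:3];d=R.T@[u[0],u[1],1.]
    return -R.T@T[:3,3],d/np.linalg.norm(d)
def tri(ps,pt):
    (o,d),(q,e)=ray("side",ps),ray("top",pt)
    s,t=np.linalg.lstsq(np.c_[d,-e],q-o,rcond=None)[0]
    a,b=o+s*d,q+t*e
    return (a+b)/2,np.linalg.norm(a-b)
def atz(n,p,z):
    o,d=ray(n,p);return o+d*(z-o[2])/d[2]
sc=lambda p:(np.array(p)+.5)/5.7-.5+[270,160]
tc=lambda p:(np.array(p)+.5)/7-.5+[220,165]
E
python3 - <<'E'
from h import *
np.set_printoptions(precision=1,suppress=True)
print("griptop",*tri(sc((152,79)),tc((201,341))))
print("bar-y",*tri(sc((169,250)),tc((330,408))))
print("shaft tip side@65",atz("side",sc((167,398)),65))
l,r=atz("top",tc((103,312)),165),atz("top",tc((330,408)),165); print("bar",l,r,(l+r)/2,np.linalg.norm(l-r),np.degrees(np.arctan2(*(l-r)[1::-1]))-90)
print("griptop atz225 top/side",atz("top",tc((201,341)),225),atz("side",sc((152,79)),225))
c=[atz("top",tc(p),12) for p in((483,168),(313,540),(115,450))]
for a in c:print("base",a)
print("side yaw",np.degrees(np.arctan2(*(c[0]-c[1])[1::-1])),np.linalg.norm(c[0]-c[1]),np.linalg.norm(c[1]-c[2]))
print("hole",*tri((371,335),(384,237)))
im=[cv2.imread("pics/side0.png")[300:380,330:410],cv2.imread("pics/top0.png")[200:280,345:425]]
cv2.imwrite("pics/hold.png",np.hstack([cv2.resize(i,None,fx=5,fy=5,interpolation=2) for i in im]))
E
```

```text
griptop [563.  155.  222.9] 2.7935106181356018
bar-y [545.5 111.9 172.8] 2.5901961398262965
shaft tip side@65 [561.9 150.5  65. ]
bar [579.6 199.8 165. ] [545.3 113.1 165. ] [562.4 156.5 165. ] 93.2317935153334 -21.57749195732127
griptop atz225 top/side [561.4 155.3 225. ] [562.9 151.7 225. ]
base [665.2  66.3  12. ]
base [508.4 131.7  12. ]
base [543.6 214.7  12. ]
side yaw -22.631123744945977 169.9331366319519 90.2327159441248
hole [ 528.2 -208.9   58.3] 5.132613887782471
```

View pics/hold.png

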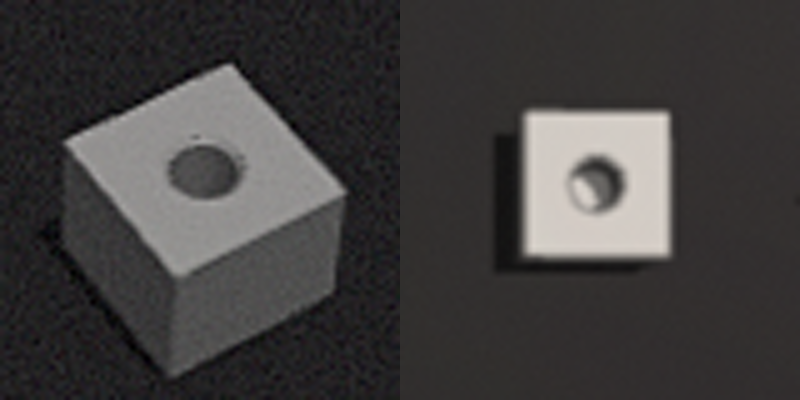

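```bash
cat >> h.py <<'E'
from scipy.spatial.transform import Rotation as Ro
np.set_printoptions(precision=2,suppress=True)
def plan(target,psi=None):
    """tool y along world angle psi (deg), tool z down; prints turn and shift (in the tool axes before/after turn)"""
    s=monitor.observe();R=Ro.from_rotvec(s['tcp_rot']);p=np.array(s['position'])
    print("t",s['time_s'],"p",p,"f",np.array(s['ft_force']),"w",s['grip_width'],"gf",s['grip_force'],"q",np.array(s['joint_positions']))
    y0=R.as_matrix()[:,1];print("y ang",np.degrees(np.arctan2(y0[1],y0[0])))
    G=R
    if psi is not None:
        y=np.array([np.cos(np.radians(psi)),np.sin(np.radians(psi)),0])
        if y@y0<0:y=-y
        z=np.array([0,0,-1.]);G=Ro.from_matrix(np.c_[np.cross(y,z),y,z])
    d=np.array(target)-p
    print("turn deg",np.degrees((R.inv()*G).as_rotvec()),"shift cm before turn",R.inv().apply(d)/10,"after",G.inv().apply(d)/10)
E
python3 - <<'E'
from h import *
print(atz("top",(383.8,236.5),65),atz("side",(370.4,333.6),65),tri((370.4,333.6),(383.8,236.5)))
plan((562,154.5,270),-22.3)
E
```

```text
[ 526.64 -206.28   65.  ] [ 528.19 -210.71   65.  ] (array([ 528.53, -207.52,   61.21]), np.float64(3.386488556971855))
t 0.1 p [277.16 587.47 230.51] f [ 0.22  0.18 -0.3 ] w 84.98738880299577 gf 0.0 q [-1.23  0.33  0.04  1.47 -0.01  1.34 -0.06]
y ang 64.74301411919834
turn deg [-0.07  0.07 87.04] shift cm before turn [-44.24 -27.01  -3.91] after [-29.25  42.78  -3.95]
```

{"op": "arm_command", "data": {
  "plan": [
    [[0,0,-3,0,0,0,0],[0,0,-3,0,0,0,0],[-5,-3.1,-3,0,0,0,0],[-5,-3.1,-2,0,0,0,0],[-5,-3.1,0,0,0,0,0],[-5,-3.1,0,0,0,0,0],[-5,-3,0,0,0,0,0],[-5,-3,0,0,0,0,0],[-5,-3,0,0,0,0,0],[-5,-3,0,0,0,0,0]]
  ]
}}

```text
time_s: 1.35
position: [533.9, 197.4, 339.5]
tcp_rot: [-0.686, -3.065, 0.0]
ft_force: [0.8, 0.3, -0.1]
grip_width: 85.4
grip_force: 0.0
```

{"op": "arm_command", "data": {
  "plan": [
    [[-4.2,-2.6,0,0,0,8.7,0],[0,0,0,0,0,8.7,0],[0,0,0,0,0,8.7,0],[0,0,0,0,0,8.7,0],[0,0,0,0,0,8.7,0],[0,0,0,0,0,8.7,0],[0,0,0,0,0,8.7,0],[0,0,0,0,0,8.7,0],[0,0,0,0,0,8.7,0],[0,0,0,0,0,8.7,0]]
  ]
}}

```text
time_s: 2.6
position: [560.0, 157.6, 339.3]
tcp_rot: [-2.613, -1.744, 0.001]
ft_force: [0.4, 0.3, -0.5]
grip_width: 85.7
grip_force: 0.0
```

Run:
```python
from h import *
plan((562,154.5,260),-22.3)
```

```text
t 2.6 p [559.96 157.64 339.32] f [ 0.44  0.31 -0.47] w 85.68644039715092 gf 0.0 q [-0.79  0.16  0.51  1.48 -0.08  1.52 -0.67]
y ang -22.544927217064718
turn deg [-0.03  0.03 -0.24] shift cm before turn [-0.21  0.31  7.93] after [-0.21  0.31  7.93]
```

{"op": "arm_command", "data": {
  "plan": [
    [[-0.2,0.3,2.9,0,0,-0.2,0],[0,0,3,0,0,0,0],[0,0,3,0,0,0,0],[0,0,2,0,0,0,0],[0,0,2,0,0,0,0],[0,0,1.5,0,0,0,0],[0,0,0,0,0,0,0],[0,0,0,0,0,0,0]]
  ]
}}

```text
time_s: 3.6
position: [562.5, 154.8, 196.4]
tcp_rot: [2.605, 1.755, 0.001]
ft_force: [-0.2, 0.3, 0.3]
grip_width: 85.5
grip_force: 0.0
```

Run:
```python
from h import *
plan((562,154.5,193),-22.3)
a=eyes.capture("side")[:,:,::-1]; b=eyes.capture("top")[:,:,::-1]
cv2.imwrite("pics/pre.png",np.hstack([cv2.resize(i,(390,480),interpolation=2) for i in(a[130:250,265:362],b[150:260,215:304])]))
```

```text
t 3.6 p [562.52 154.79 196.39] f [-0.17  0.32  0.3 ] w 85.46650520599349 gf 0.0 q [-0.77  0.23  0.5   1.7  -0.12  1.24 -0.63]
y ang -22.060581526396923
turn deg [ 0.03 -0.03  0.24] shift cm before turn [-0.05 -0.04  0.34] after [-0.05 -0.04  0.34]
```

View pics/pre.png

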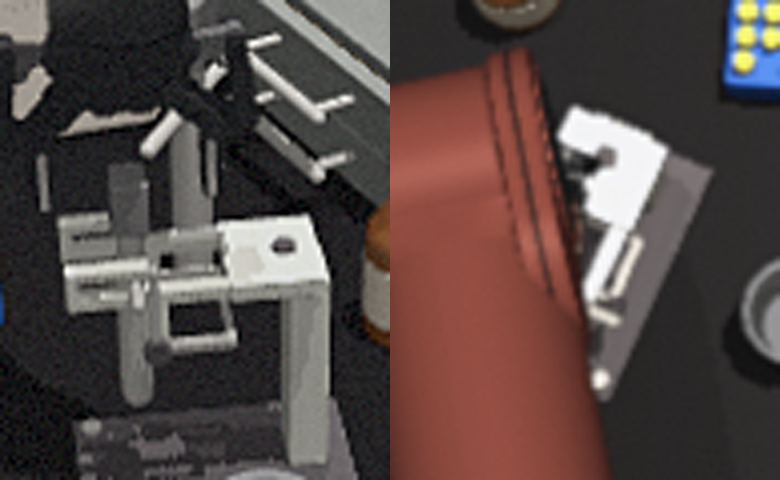

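The block at px x=127 is centred between the fingers at x=45 and x=210. I'll close now.

{"op": "arm_command", "data": {
  "plan": [
    [[0,0,0.3,0,0,0.2,0],[0,0,0,0,0,0,0.4],[0,0,0,0,0,0,0.6],[0,0,0,0,0,0,0.7],[0,0,0,0,0,0,0.8],[0,0,0,0,0,0,1],[0,0,0,0,0,0,1],[0,0,0,0,0,0,1]]
  ],
  "grip_force": 60
}}

```text
time_s: 4.7
position: [562.3, 154.7, 192.9]
tcp_rot: [2.608, 1.751, 0.001]
ft_force: [0.6, -0.5, 3.5]
grip_width: 21.4
grip_force: 59.8
```

{"op": "arm_command", "data": {
  "plan": [
    [[0,0,-0.05,0,0,0,1],[0,0,-0.05,0,0,0,1],[0,0,0,0,0,0,1],[0,0,0,0,0,0,1]]
  ]
}}

```text
time_s: 5.2
position: [561.9, 154.7, 193.3]
tcp_rot: [-2.608, -1.751, 0.001]
ft_force: [0.6, -0.1, -3.4]
grip_width: 21.1
grip_force: 59.2
```

{"op": "arm_command", "data": {
  "plan": [
    [[0,0.1,0,0,0,0,1],[0,0.1,0,0,0,0,1],[0,0.1,0,0,0,0,1],[0,0,0,0,0,0,1],[0,0,0,0,0,0,1]]
  ]
}}

```text
time_s: 5.82
position: [564.9, 153.5, 193.7]
tcp_rot: [2.608, 1.751, -0.0]
ft_force: [-0.9, 0.3, -2.8]
grip_width: 21.5
grip_force: 59.2
```

{"op": "arm_command", "data": {
  "plan": [
    [[0,0.1,0,0,0,0,1],[0,0.1,0,0,0,0,1],[0,0.1,0,0,0,0,1],[0,0.1,0,0,0,0,1],[0,0,0,0,0,0,1]]
  ]
}}

```text
time_s: 6.45
position: [568.4, 152.3, 193.6]
tcp_rot: [-2.608, -1.751, 0.001]
ft_force: [-4.7, 1.5, -1.2]
grip_width: 21.1
grip_force: 59.5
```

{"op": "arm_command", "data": {
  "plan": [
    [[0,0.1,0,0,0,0,1],[0,0.1,0,0,0,0,1],[0,0.1,0,0,0,0,1],[0,0.1,0,0,0,0,1],[0,0,0,0,0,0,1],[0,0,0,0,0,0,1]]
  ]
}}

```text
time_s: 7.2
position: [571.6, 151.0, 193.5]
tcp_rot: [-2.607, -1.751, 0.002]
ft_force: [-5.7, 2.7, -0.1]
grip_width: 20.8
grip_force: 59.7
```

Run:
```python
from h import *
R=Ro.from_rotvec([2.608,1.751,0])
p0=np.array([561.9,154.7,193.3])
F=[]
for i in range(6):
    s=monitor.observe();F.append(R.inv().apply(s['ft_force']));eyes.capture("side")
print(np.mean(F,0),np.std(F,0),R.inv().apply(np.array(s['position'])-p0),s['time_s'])
```

```text
[-0.46 -7.14 -0.09] [0.56 0.55 0.22] [ 0.18 10.36 -0.2 ] 7.45
```

{"op": "arm_command", "data": {
  "plan": [
    [[0,0.1,0,0,0,0,1],[0,0.1,0,0,0,0,1],[0,0.1,0,0,0,0,1],[0,0,0,0,0,0,1],[0,0,0,0,0,0,1]]
  ]
}}

```text
time_s: 8.12
position: [573.8, 150.1, 193.3]
tcp_rot: [-2.606, -1.751, 0.003]
ft_force: [-8.6, 2.7, 0.5]
grip_width: 21.5
grip_force: 59.7
```

```bash
cat > feel.py <<'E'
from h import *
R=Ro.from_rotvec([2.608,1.751,0])
p0=np.array([561.9,154.7,193.3])
F=[]
for i in range(6):
    s=monitor.observe();F.append(R.inv().apply(s['ft_force']));eyes.capture("side")
print(np.mean(F,0),np.std(F,0),R.inv().apply(np.array(s['position'])-p0),np.array(s['torque']),s['time_s'])
E
python3 feel.py
```

```text
[-0.84 -9.1   0.15] [0.55 0.47 0.49] [ 0.23 12.79  0.01] [ 0.66  2.22 -0.12] 8.375
```

{"op": "arm_command", "data": {
  "plan": [
    [[0,0.06,0,0,0,0,1],[0,0.06,0,0,0,0,1],[0,0,0,0,0,0,1],[0,0,0,0,0,0,1]]
  ]
}}

```text
time_s: 8.93
position: [574.7, 149.7, 193.2]
tcp_rot: [-2.606, -1.751, 0.004]
ft_force: [-8.7, 2.6, -0.3]
grip_width: 21.6
grip_force: 59.7
```

```bash
python3 feel.py
python3 - <<'E'
from h import *
a=eyes.capture("side")[:,:,::-1]
cv2.imwrite("pics/push.png",cv2.resize(a[160:250,265:375],None,fx=6,fy=6,interpolation=2))
E
```

```text
[-0.81 -9.72  0.26] [0.49 0.44 0.3 ] [ 0.25 13.72  0.14] [ 0.66  2.42 -0.14] 9.175
```

View pics/push.png

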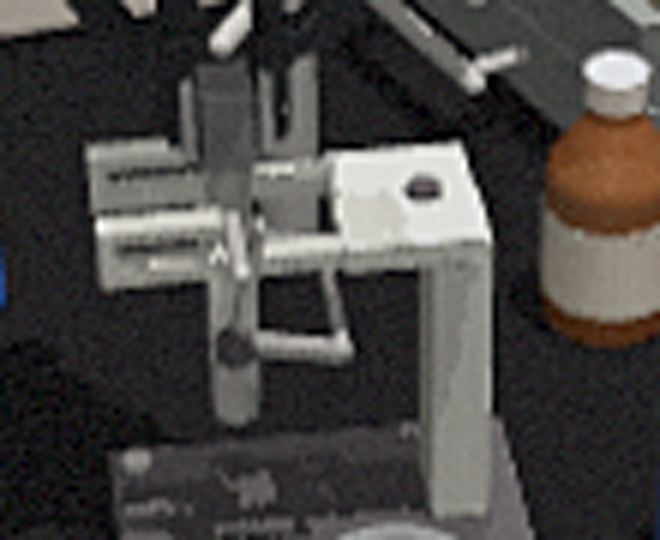

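{"op": "arm_command", "data": {
  "plan": [
    [[0,0.04,-0.1,0,0,0,1],[0,0,-0.1,0,0,0,1],[0,0,-0.1,0,0,0,1],[0,0,0,0,0,0,1],[0,0,0,0,0,0,1]]
  ]
}}

```text
time_s: 9.9
position: [574.4, 149.9, 195.2]
tcp_rot: [-2.605, -1.751, 0.006]
ft_force: [-8.5, 4.1, -5.6]
grip_width: 21.1
grip_force: 58.9
```

```bash
python3 feel.py
```

```text
[ 0.43 -9.36  6.11] [0.42 0.28 0.43] [ 0.24 13.4  -1.85] [ 1.09  2.2  -0.2 ] 10.15
```

{"op": "arm_command", "data": {
  "plan": [
    [[0,0.08,0,0,0,0,1],[0,0,-0.1,0,0,0,1],[0,0,0,0,0,0,1],[0,0,0,0,0,0,1]]
  ]
}}

```text
time_s: 10.7
position: [575.0, 149.7, 196.1]
tcp_rot: [-2.605, -1.751, 0.007]
ft_force: [-8.9, 4.9, -6.5]
grip_width: 21.2
grip_force: 58.9
```

```bash
python3 feel.py
```

```text
[  0.56 -10.17   6.42] [0.46 0.32 0.34] [ 0.3  14.06 -2.75] [ 1.18  2.28 -0.18] 10.95
```

{"op": "arm_command", "data": {
  "plan": [
    [[0,0,-0.1,0,0,0,1],[0,0,-0.1,0,0,0,1],[0,0,0,0,0,0,1]]
  ]
}}

```text
time_s: 11.38
position: [575.3, 149.7, 198.2]
tcp_rot: [-2.605, -1.751, 0.006]
ft_force: [-9.0, 4.1, -6.4]
grip_width: 21.0
grip_force: 59.0
```

```bash
python3 feel.py
```

```text
[ 0.83 -9.31  6.17] [0.48 0.47 0.31] [ 0.37 14.32 -4.92] [ 1.12  2.1  -0.18] 11.625
```

{"op": "arm_command", "data": {
  "plan": [
    [[0,0,-0.1,0,0,0,1],[0,0,-0.1,0,0,0,1],[0,0,-0.1,0,0,0,1],[0,0,-0.1,0,0,0,1],[0,0,0,0,0,0,1]]
  ]
}}

```text
time_s: 12.3
position: [575.7, 149.6, 202.5]
tcp_rot: [-2.606, -1.751, 0.004]
ft_force: [-7.1, 4.3, -6.3]
grip_width: 21.3
grip_force: 59.2
```

{"op": "arm_command", "data": {
  "plan": [
    [[0,0,-0.1,0,0,0,1],[0,0,-0.1,0,0,0,1],[0,0,-0.1,0,0,0,1],[0,0,-0.1,0,0,0,1],[0,0,0,0,0,0,1]]
  ]
}}

```text
time_s: 12.92
position: [576.0, 149.4, 206.7]
tcp_rot: [-2.606, -1.751, 0.004]
ft_force: [-6.8, 2.8, -5.7]
grip_width: 21.5
grip_force: 59.3
```

{"op": "arm_command", "data": {
  "plan": [
    [[0,0,-0.1,0,0,0,1],[0,0,-0.1,0,0,0,1],[0,0,-0.1,0,0,0,1],[0,0,-0.1,0,0,0,1],[0,0,-0.1,0,0,0,1],[0,0,-0.1,0,0,0,1],[0,0,-0.1,0,0,0,1],[0,0,-0.1,0,0,0,1],[0,0,0,0,0,0,1]]
  ]
}}

```text
time_s: 14.05
position: [577.5, 148.4, 215.8]
tcp_rot: [2.608, 1.751, 0.0]
ft_force: [-0.5, 0.6, -2.9]
grip_width: 21.1
grip_force: 59.7
```

{"op": "arm_command", "data": {
  "plan": [
    [[0,0,-0.3,0,0,0,1],[0,0,-0.3,0,0,0,1],[0,0,-0.4,0,0,0,1],[0,0,-0.5,0,0,0,1],[0,0,-0.5,0,0,0,1],[0,0,0,0,0,0,1],[0,0,0,0,0,0,1]]
  ]
}}

```text
time_s: 14.92
position: [577.3, 148.5, 235.6]
tcp_rot: [-2.608, -1.751, 0.0]
ft_force: [-0.1, -0.8, -2.3]
grip_width: 21.2
grip_force: 59.8
```

{"op": "arm_command", "data": {
  "plan": [
    [[0,0,-0.8,0,0,0,1],[0,0,-1.2,0,0,0,1],[0,0,-1.2,0,0,0,1],[0,0,-1.2,0,0,0,1],[0,0,-1.2,0,0,0,1],[0,0,-1.2,0,0,0,1],[0,0,-1.2,0,0,0,1],[0,0,-1.2,0,0,0,1],[0,0,-0.8,0,0,0,1],[0,0,0,0,0,0,1]]
  ]
}}

```text
time_s: 16.18
position: [577.6, 148.5, 336.3]
tcp_rot: [2.608, 1.751, 0.001]
ft_force: [-0.4, 0.7, -2.6]
grip_width: 21.3
grip_force: 59.9
```

Run:
```python
from h import *
plan((527.3,-207.6,300))
```

```text
t 16.175 p [577.61 148.52 336.28] f [-0.43  0.66 -2.63] w 21.279940341101618 gf 59.89066421985626 q [-0.76  0.2   0.53  1.45 -0.1   1.52 -0.63]
y ang -22.261825766030203
turn deg [0. 0. 0.] shift cm before turn [-34.87   8.83   3.62] after [-34.87   8.83   3.62]
```

{"op": "arm_command", "data": {
  "plan": [
    [[-1.2,0.3,0,0,0,0,1],[-2.4,0.6,0,0,0,0,1],[-3,0.8,0,0,0,0,1],[-3,0.8,0,0,0,0,1],[-3,0.8,0,0,0,0,1],[-3,0.8,0,0,0,0,1],[-3,0.7,0,0,0,0,1],[-3,0.7,0,0,0,0,1],[-3,0.7,0,0,0,0,1],[-3,0.7,0,0,0,0,1]]
  ]
}}

```text
time_s: 17.42
position: [535.1, -136.1, 335.6]
tcp_rot: [-2.61, -1.748, -0.0]
ft_force: [-0.1, -0.7, -3.0]
grip_width: 21.2
grip_force: 59.8
```

{"op": "arm_command", "data": {
  "plan": [
    [[-3,0.7,0.3,0,0,0,1],[-2.1,0.6,1,0,0,0,1],[-1,0.4,2,0,0,0,1],[-0.2,0.2,2,0,0,0,1],[0,0,2,0,0,0,1],[0,0,2,0,0,0,1],[0,0,1,0,0,0,1],[0,0,0,0,0,0,1],[0,0,0,0,0,0,1]]
  ]
}}

```text
time_s: 18.55
position: [530.5, -199.1, 233.6]
tcp_rot: [2.608, 1.75, 0.001]
ft_force: [-0.7, 0.4, -2.6]
grip_width: 21.4
grip_force: 59.8
```

Run:
```python
from h import *
plan((527.3,-207.6,205))
a=eyes.capture("side")[:,:,::-1]; b=eyes.capture("top")[:,:,::-1]
cv2.imwrite("pics/hov.png",np.hstack([cv2.resize(i,None,fx=4,fy=4,interpolation=2) for i in(a[240:380,325:425],b[170:310,335:435])]))
```

```text
t 18.55 p [ 530.54 -199.09  233.57] f [-0.75  0.39 -2.58] w 21.361484681612094 gf 59.790199398994446 q [-0.38  0.19  0.76  1.7  -0.13  1.3   0.02]
y ang -22.279419869447953
turn deg [0. 0. 0.] shift cm before turn [-0.91  0.02  2.86] after [-0.91  0.02  2.86]
```

View pics/hov.png

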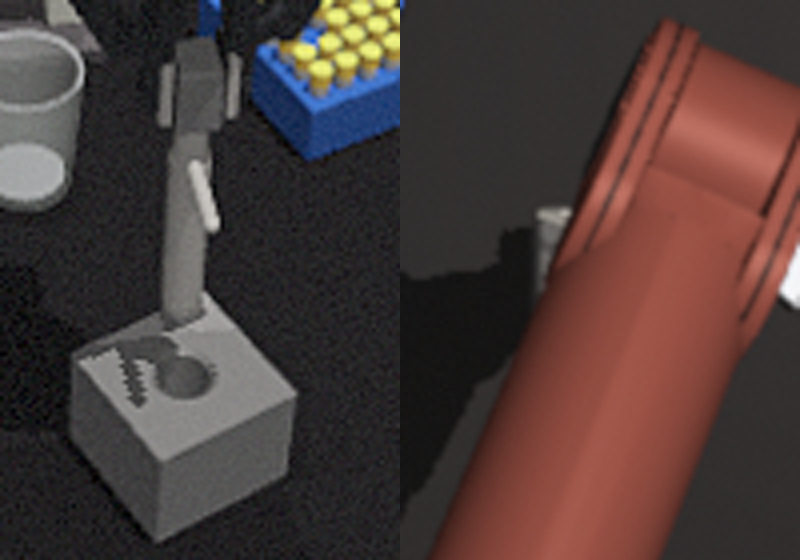

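The tip hangs at side crop (183,318), about 9 mm behind the well at (187,378) as the pose says, and the key is near upright.

Run:
```python
from h import *
for z in(103,106,109): print(z,atz("side",((183+.5)/4-.5+325,(316+.5)/4-.5+240),z))
```

```text
103 [ 529.61 -205.19  103.  ]
106 [ 527.99 -207.35  106.  ]
109 [ 526.37 -209.51  109.  ]
```

{"op": "arm_command", "data": {
  "plan": [
    [[-0.3,0,0,0,0,0,1],[-0.6,0,0,0,0,0,1],[0,0,1,0,0,0,1],[0,0,1,0,0,0,1],[0,0,0.6,0,0,0,1],[0,0,0,0,0,0,1],[0,0,0,0,0,0,1]]
  ]
}}

```text
time_s: 19.52
position: [527.1, -207.0, 206.9]
tcp_rot: [2.608, 1.751, 0.0]
ft_force: [-0.2, 0.0, -2.9]
grip_width: 21.0
grip_force: 59.8
```

Run:
```python
from h import *
plan((527.3,-207.6,205))
a=eyes.capture("side")[:,:,::-1]
cv2.imwrite("pics/hov2.png",cv2.resize(a[280:380,325:425],None,fx=6,fy=6,interpolation=2))
```

```text
t 19.525 p [ 527.1  -206.95  206.89] f [-0.18  0.03 -2.92] w 21.011471166366487 gf 59.80874955654144 q [-0.36  0.21  0.76  1.74 -0.15  1.25  0.05]
y ang -22.261860601762756
turn deg [0. 0. 0.] shift cm before turn [-0.05  0.04  0.19] after [-0.05  0.04  0.19]
```

View pics/hov2.png

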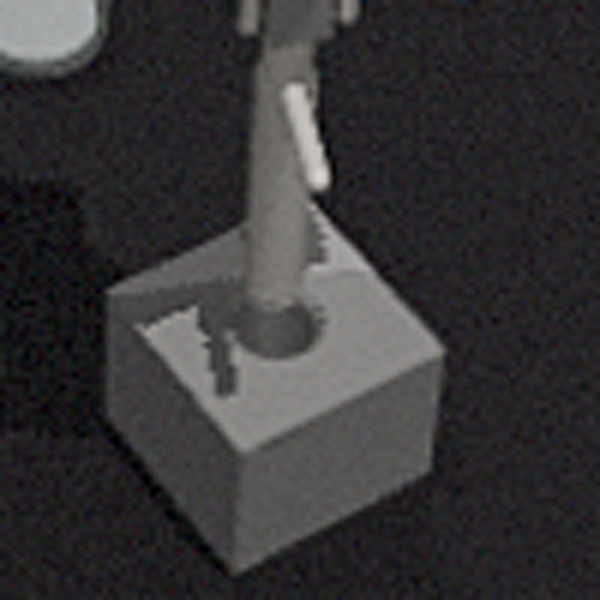

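The tip is at crop (273,300) over the well centre (276,328). With ~14 mm still to drop, it lines up within a few mm. I'll lower it slowly and watch the force.

{"op": "arm_command", "data": {
  "plan": [
    [[0,0,0.4,0,0,0,1],[0,0,0.4,0,0,0,1],[0,0,0.4,0,0,0,1],[0,0,0.3,0,0,0,1],[0,0,0.3,0,0,0,1],[0,0,0.2,0,0,0,1],[0,0,0.2,0,0,0,1],[0,0,0,0,0,0,1]]
  ]
}}

```text
time_s: 20.58
position: [526.9, -206.9, 184.6]
tcp_rot: [-2.608, -1.751, 0.0]
ft_force: [0.3, 0.2, -2.7]
grip_width: 21.3
grip_force: 59.9
```

```bash
python3 feel.py
python3 - <<'E'
from h import *
a=eyes.capture("side")[:,:,::-1]
cv2.imwrite("pics/in.png",cv2.resize(a[280:380,325:425],None,fx=6,fy=6,interpolation=2))
E
```

```text
[0.01 0.23 2.64] [0.36 0.32 0.32] [-347.9   104.61    8.57] [-0.01 -0.02  0.04] 20.825
```

View pics/in.png

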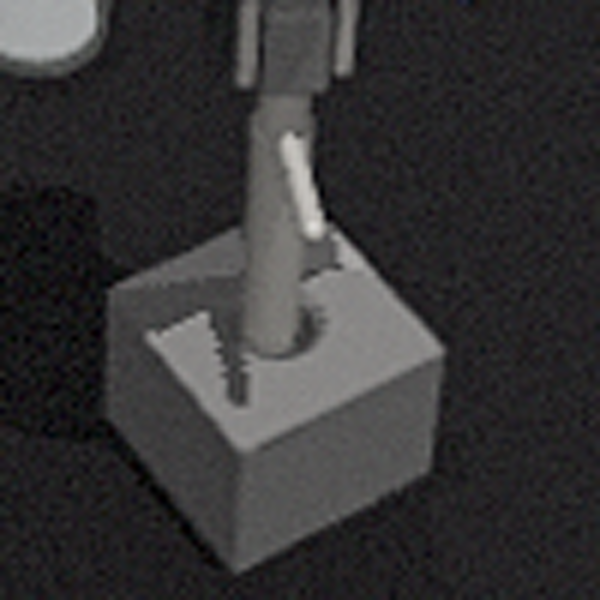

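The shaft is in the well mouth, slightly left of centre at px 273 against about 278, with no side force.

{"op": "arm_command", "data": {
  "plan": [
    [[0,0.1,0,0,0,0,1],[0,0,0.4,0,0,0,1],[0,0,0.4,0,0,0,1],[0,0,0.4,0,0,0,1],[0,0,0.4,0,0,0,1],[0,0,0.4,0,0,0,1],[0,0,0.4,0,0,0,1],[0,0,0.4,0,0,0,1],[0,0,0.4,0,0,0,1],[0,0,0,0,0,0,1]]
  ]
}}

```text
time_s: 22.18
position: [527.7, -207.2, 152.4]
tcp_rot: [-2.608, -1.751, 0.001]
ft_force: [0.9, -0.9, -3.0]
grip_width: 21.1
grip_force: 59.7
```

{"op": "arm_command", "data": {
  "plan": [
    [[0,0,0.1,0,0,0,1],[0,0,0.1,0,0,0,1],[0,0,0.1,0,0,0,1],[0,0,0.1,0,0,0,1],[0,0,0,0,0,0,1]]
  ]
}}

```text
time_s: 22.8
position: [527.9, -207.3, 148.6]
tcp_rot: [-2.608, -1.751, 0.0]
ft_force: [0.7, 0.8, -3.1]
grip_width: 21.0
grip_force: 59.7
```

{"op": "arm_command", "data": {
  "plan": [
    [[0,0,0.1,0,0,0,1],[0,0,0.1,0,0,0,1],[0,0,0.1,0,0,0,1],[0,0,0.1,0,0,0,1],[0,0,0,0,0,0,1]]
  ]
}}

```text
time_s: 23.42
position: [527.9, -207.3, 144.6]
tcp_rot: [-2.608, -1.751, 0.0]
ft_force: [-0.6, 0.1, -3.4]
grip_width: 21.0
grip_force: 59.7
```

{"op": "arm_command", "data": {
  "plan": [
    [[0,0,0.1,0,0,0,1],[0,0,0.1,0,0,0,1],[0,0,0,0,0,0,1]]
  ]
}}

```text
time_s: 23.8
position: [528.1, -207.3, 143.1]
tcp_rot: [2.608, 1.751, 0.001]
ft_force: [-1.6, -0.0, 2.3]
grip_width: 21.2
grip_force: 60.5
```

The key is down on the floor. I'll release it and retreat upward.

{"op": "arm_command", "data": {
  "plan": [
    [[0,0,0,0,0,0,0.6],[0,0,0,0,0,0,0.4],[0,0,0,0,0,0,0.1],[0,0,0,0,0,0,0],[0,0,0,0,0,0,0],[0,0,0,0,0,0,0]]
  ]
}}

```text
time_s: 24.55
position: [527.9, -207.3, 142.7]
tcp_rot: [2.608, 1.751, -0.0]
ft_force: [-0.8, -0.2, -0.3]
grip_width: 85.2
grip_force: 0.0
```

{"op": "arm_command", "data": {
  "plan": [
    [[0,0,-1,0,0,0,0],[0,0,-1.5,0,0,0,0],[0,0,-2,0,0,0,0],[0,0,-2,0,0,0,0],[0,0,-2,0,0,0,0],[0,0,-2,0,0,0,0],[0,0,-2,0,0,0,0],[0,0,0,0,0,0,0],[0,0,0,0,0,0,0]]
  ]
}}

```text
time_s: 25.68
position: [527.8, -207.2, 267.6]
tcp_rot: [-2.608, -1.751, -0.0]
ft_force: [0.1, -0.7, 0.6]
grip_width: 85.7
grip_force: 0.0
```

Run:
```python
from h import *
a=eyes.capture("side")[:,:,::-1]
cv2.imwrite("pics/end.png",a)
```

```text
(no output)
```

View pics/end.png

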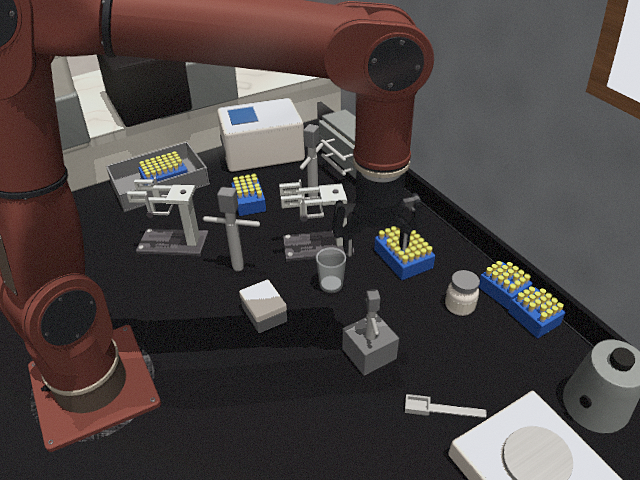

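The key stands upright in the holder at px (372,325). The gripper is clear and the bystanders haven't moved.

```bash
python3 -c "from bench import finish_job; print(finish_job())"
```

```text
the job is handed in; nothing more can be done
None
```

The key is off the hook and standing released in the holder's well; the job is handed in, though the hand-in returned no verdict. The push on the keeper read about 10 N, and the clock was at about 26 s.

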